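# Load the disc analyser's locating nests and lock the deck

## Task

Load every carrier that holds a test disc into a nest of the analyser, each plate pushed fully home against both dowels and the end stop, keeping the loaded carriers level. The analyser only runs with all three nests filled: leave just as many empty carriers in as are needed to fill the nests, pushed fully home as well, and lay the other empties flat in the steel return tray. Only when all that is done, move the locking slide fully over to the left as seen from the robot, and leave the bottle, beaker and box where they are.

Things in the scene. Friction and masses are not known exactly. Their poses are not given: they have to be found in the camera images.
- deck: the analyser's fixed, flat white deck, 260 mm (x) by 430 mm (y), top 30 mm above the table, with a blue console 45 mm tall along its far side (85 mm deep); three alike nests in a row along y. Place and yaw vary. Origin: centre of the deck's underside; x away from the robot, y left, z up
- nest_left (a point): left nest: the spot on the deck top where a carrier's underside centre lies when home, its long side along x; axes as the deck. In this frame two steel dowels (10 mm dia., 18 mm tall) stand at x = -28 and +28, y = +37 mm, against the carrier's left long side; the end stop (26 mm wide, 18 mm tall) has its face at x = +45 mm. The -x and -y sides are open
- nest_middle (a point): middle nest, alike, 135 mm to the right (-y of the deck) of the left nest; between a carrier that is home and the dowels of the next nest on its right are 61 mm of free deck, and in front of it (-x) 73 mm
- nest_right (a point): right nest, alike, 135 mm to the right of the middle nest
- lock (a joint): locking slide along the far side of the deck: 0 (to the right, open, -y of the deck) to 0.10 m (fully to the left, +y of the deck, locked); starts between 0 and 0.03 m. It has about 1.5 N of friction, no spring, and stays where it is left.
- lock_top (a point): top centre of the locking slide's upright grip, 28 mm (deck x) by 20 mm (deck y) by 40 mm tall, running on a 14 mm high, 40 mm wide, 150 mm long track whose centre is 107 mm beyond the middle nest point along deck x; the top is 54.5 mm above the deck; axes as the deck
- tray_in (a point): centre of the inner floor (4 mm above the table) of the fixed, shallow, open steel return tray on the right; inside 302 mm along its x and 127 mm along its y, rim 22 mm above the table; axes: x along its length, z up
- loaded_1: loaded carrier (may be absent: None), starting on the table to the left: grey plate 90 mm (its x) by 64 mm (its y) by 16 mm thick with a round white test disc (60 mm dia., 3 mm thick) on it and a 28 mm square grip block standing through the centre up to 50 mm above the underside; about 0.22 kg; same either way round. Origin: centre of the underside; z up
- loaded_2: loaded carrier (may be absent: None), starting on the table to the left: grey plate 90 mm (its x) by 64 mm (its y) by 16 mm thick with a round white test disc (60 mm dia., 3 mm thick) on it and a 28 mm square grip block standing through the centre up to 50 mm above the underside; about 0.22 kg; same either way round. Origin: centre of the underside; z up
- loaded_3: loaded carrier (may be absent: None), starting on the table to the left: grey plate 90 mm (its x) by 64 mm (its y) by 16 mm thick with a round white test disc (60 mm dia., 3 mm thick) on it and a 28 mm square grip block standing through the centre up to 50 mm above the underside; about 0.22 kg; same either way round. Origin: centre of the underside; z up
- empty_1: empty carrier (may be absent: None), starting in one of the nests, not pushed home: the same plate and grip block as a loaded carrier, without a disc, two flat dark pads on top. Origin: centre of the underside; z up
- empty_2: empty carrier (may be absent: None), starting in one of the nests, not pushed home: the same plate and grip block as a loaded carrier, without a disc, two flat dark pads on top. Origin: centre of the underside; z up
- empty_3: empty carrier (may be absent: None), starting in one of the nests, not pushed home: the same plate and grip block as a loaded carrier, without a disc, two flat dark pads on top. Origin: centre of the underside; z up
- reagent: bystander: white reagent bottle, 60 mm dia., 90 mm tall, to the right of the tray; origin underside centre
- beaker: bystander: glass beaker, 70 mm dia., 90 mm tall, left of the carriers; origin underside centre
- slide_box: bystander: small cardboard box 85 x 60 x 35 mm, far left; origin underside centre
There are look-alikes about, which are no part of the job. Leave any blue or red look-alike of the empty_1 alone.

How it is judged:
On the way, in this order (a step that is already met when the one before it is completed fails the run):
1. all three nests hold a carrier fully home, all loaded carriers among them, and the spare empties lie in the return tray, the slide still open (distance between any of loaded_1, loaded_2, loaded_3, empty_1, empty_2, empty_3 and nest_left below 0.0025 m and distance between any of loaded_1, loaded_2, loaded_3, empty_1, empty_2, empty_3 and nest_middle below 0.0025 m and distance between any of loaded_1, loaded_2, loaded_3, empty_1, empty_2, empty_3 and nest_right below 0.0025 m and ((distance between loaded_1 and nest_left below 0.0025 m and angle between the x axis of loaded_1 and the x axis of nest_left, either way round below 0.03 rad) or (distance between loaded_1 and nest_middle below 0.0025 m and angle between the x axis of loaded_1 and the x axis of nest_middle, either way round below 0.03 rad) or (distance between loaded_1 and nest_right below 0.0025 m and angle between the x axis of loaded_1 and the x axis of nest_right, either way round below 0.03 rad)) and ((distance between loaded_2 and nest_left below 0.0025 m and angle between the x axis of loaded_2 and the x axis of nest_left, either way round below 0.03 rad) or (distance between loaded_2 and nest_middle below 0.0025 m and angle between the x axis of loaded_2 and the x axis of nest_middle, either way round below 0.03 rad) or (distance between loaded_2 and nest_right below 0.0025 m and angle between the x axis of loaded_2 and the x axis of nest_right, either way round below 0.03 rad)) and ((distance between loaded_3 and nest_left below 0.0025 m and angle between the x axis of loaded_3 and the x axis of nest_left, either way round below 0.03 rad) or (distance between loaded_3 and nest_middle below 0.0025 m and angle between the x axis of loaded_3 and the x axis of nest_middle, either way round below 0.03 rad) or (distance between loaded_3 and nest_right below 0.0025 m and angle between the x axis of loaded_3 and the x axis of nest_right, either way round below 0.03 rad)) and ((distance between empty_1 and nest_left below 0.0025 m and angle between the x axis of empty_1 and the x axis of nest_left, either way round below 0.03 rad) or (distance between empty_1 and nest_middle below 0.0025 m and angle between the x axis of empty_1 and the x axis of nest_middle, either way round below 0.03 rad) or (distance between empty_1 and nest_right below 0.0025 m and angle between the x axis of empty_1 and the x axis of nest_right, either way round below 0.03 rad) or (horizontal distance between empty_1 and tray_in below 0.145 m and height (world z) of empty_1 between 0.002 and 0.009 m and angle between empty_1's own z axis and vertical below 0.06 rad)) and ((distance between empty_2 and nest_left below 0.0025 m and angle between the x axis of empty_2 and the x axis of nest_left, either way round below 0.03 rad) or (distance between empty_2 and nest_middle below 0.0025 m and angle between the x axis of empty_2 and the x axis of nest_middle, either way round below 0.03 rad) or (distance between empty_2 and nest_right below 0.0025 m and angle between the x axis of empty_2 and the x axis of nest_right, either way round below 0.03 rad) or (horizontal distance between empty_2 and tray_in below 0.145 m and height (world z) of empty_2 between 0.002 and 0.009 m and angle between empty_2's own z axis and vertical below 0.06 rad)) and ((distance between empty_3 and nest_left below 0.0025 m and angle between the x axis of empty_3 and the x axis of nest_left, either way round below 0.03 rad) or (distance between empty_3 and nest_middle below 0.0025 m and angle between the x axis of empty_3 and the x axis of nest_middle, either way round below 0.03 rad) or (distance between empty_3 and nest_right below 0.0025 m and angle between the x axis of empty_3 and the x axis of nest_right, either way round below 0.03 rad) or (horizontal distance between empty_3 and tray_in below 0.145 m and height (world z) of empty_3 between 0.002 and 0.009 m and angle between empty_3's own z axis and vertical below 0.06 rad)) and value of joint lock below 0.06 m), for 0.2 s.
2. the locking slide is moved fully to the left (value of joint lock above 0.092 m), for 0.2 s.
At the end, for the whole second after the job is handed in: Every loaded carrier is in a nest and every nest holds a carrier within 2.5 mm of its home position and within 0.03 rad of square to the deck, flat on the deck; every other empty lies flat in the tray; the slide is past 92 of its 100 mm; all at rest (distance between any of loaded_1, loaded_2, loaded_3, empty_1, empty_2, empty_3 and nest_left below 0.0025 m and distance between any of loaded_1, loaded_2, loaded_3, empty_1, empty_2, empty_3 and nest_middle below 0.0025 m and distance between any of loaded_1, loaded_2, loaded_3, empty_1, empty_2, empty_3 and nest_right below 0.0025 m and ((distance between loaded_1 and nest_left below 0.0025 m and angle between the x axis of loaded_1 and the x axis of nest_left, either way round below 0.03 rad) or (distance between loaded_1 and nest_middle below 0.0025 m and angle between the x axis of loaded_1 and the x axis of nest_middle, either way round below 0.03 rad) or (distance between loaded_1 and nest_right below 0.0025 m and angle between the x axis of loaded_1 and the x axis of nest_right, either way round below 0.03 rad)) and ((distance between loaded_2 and nest_left below 0.0025 m and angle between the x axis of loaded_2 and the x axis of nest_left, either way round below 0.03 rad) or (distance between loaded_2 and nest_middle below 0.0025 m and angle between the x axis of loaded_2 and the x axis of nest_middle, either way round below 0.03 rad) or (distance between loaded_2 and nest_right below 0.0025 m and angle between the x axis of loaded_2 and the x axis of nest_right, either way round below 0.03 rad)) and ((distance between loaded_3 and nest_left below 0.0025 m and angle between the x axis of loaded_3 and the x axis of nest_left, either way round below 0.03 rad) or (distance between loaded_3 and nest_middle below 0.0025 m and angle between the x axis of loaded_3 and the x axis of nest_middle, either way round below 0.03 rad) or (distance between loaded_3 and nest_right below 0.0025 m and angle between the x axis of loaded_3 and the x axis of nest_right, either way round below 0.03 rad)) and ((distance between empty_1 and nest_left below 0.0025 m and angle between the x axis of empty_1 and the x axis of nest_left, either way round below 0.03 rad) or (distance between empty_1 and nest_middle below 0.0025 m and angle between the x axis of empty_1 and the x axis of nest_middle, either way round below 0.03 rad) or (distance between empty_1 and nest_right below 0.0025 m and angle between the x axis of empty_1 and the x axis of nest_right, either way round below 0.03 rad) or (horizontal distance between empty_1 and tray_in below 0.145 m and height (world z) of empty_1 between 0.002 and 0.009 m and angle between empty_1's own z axis and vertical below 0.06 rad)) and ((distance between empty_2 and nest_left below 0.0025 m and angle between the x axis of empty_2 and the x axis of nest_left, either way round below 0.03 rad) or (distance between empty_2 and nest_middle below 0.0025 m and angle between the x axis of empty_2 and the x axis of nest_middle, either way round below 0.03 rad) or (distance between empty_2 and nest_right below 0.0025 m and angle between the x axis of empty_2 and the x axis of nest_right, either way round below 0.03 rad) or (horizontal distance between empty_2 and tray_in below 0.145 m and height (world z) of empty_2 between 0.002 and 0.009 m and angle between empty_2's own z axis and vertical below 0.06 rad)) and ((distance between empty_3 and nest_left below 0.0025 m and angle between the x axis of empty_3 and the x axis of nest_left, either way round below 0.03 rad) or (distance between empty_3 and nest_middle below 0.0025 m and angle between the x axis of empty_3 and the x axis of nest_middle, either way round below 0.03 rad) or (distance between empty_3 and nest_right below 0.0025 m and angle between the x axis of empty_3 and the x axis of nest_right, either way round below 0.03 rad) or (horizontal distance between empty_3 and tray_in below 0.145 m and height (world z) of empty_3 between 0.002 and 0.009 m and angle between empty_3's own z axis and vertical below 0.06 rad)) and value of joint lock above 0.092 m and linear speed of each of loaded_1, loaded_2, loaded_3, empty_1, empty_2, empty_3 below 0.01 m/s); the robot touches nothing.
It fails at once if a bystander is displaced by more than 30 mm or tipped (distance of any of reagent, beaker, slide_box from where it was at the start of the episode above 0.03 m or angle between any of reagent, beaker, slide_box's own z axis and vertical above 0.5 rad).
It fails at once if a loaded carrier is tipped far out of level (over 0.7 rad) (angle between any of loaded_1, loaded_2, loaded_3's own z axis and vertical above 0.7 rad).
Of empty_1, empty_2, empty_3 only 2 to 3 are there at a start; the rules pass over those that are not, and their reading is None.
Of loaded_1, loaded_2, loaded_3 only 2 to 3 are there at a start; the rules pass over those that are not, and their reading is None.
At some moment in a run one of loaded_1, loaded_2, loaded_3, empty_1, empty_2, empty_3 may be knocked a few centimetres aside while the robot is not near it.
It also fails if it takes over 210 s, if anything falls off the work surface, if the arm or the gripper's body presses on something with over 40 N, if the wrist force passes 120 N, or if a joint passes its speed limit or range.

## Robot

A 6-joint arm with a two-finger parallel gripper is mounted at the origin on the work surface. World frame = base frame: x ahead of the robot, y to its left, z up, the work surface at z = 0. Lengths are in m, angles in rad, forces in N, time in s.
With the tool pointing down it reaches from about 0.325 to 0.9 m from the base axis. Payload 6.1 kg.
Tool frame: the origin (TCP) lies between the finger pads; the fingertips stand 11 mm ahead of it and the grasp point (between the pads) lies 8 mm behind it; z points along the fingers, y is the direction in which the jaws open and shut (so a half turn about z gives the same grasp; the last joint's range is limited). The gripper opens to 87 mm and grips with 3 to 60 N. Pads are 19 mm wide; open, the fingers measure 117 mm over their backs; the gripper's body (75 mm by 190 mm) begins 51 mm behind the grasp point.
Start: joints at [1.045, 0.22, 1.526, -0, 1.395, -0.126], TCP at [0.243, 0.576, 0.234] pointing down, gripper open.
Joint ranges: [-2.98, 2.98], [-0.91, 2.08], [0.09, 2.57], [-1.24, 4.39], [0.2, 2.65], [-2.68, 2.68]. Speed limits (rad/s): [2.57, 2.57, 3.01, 3.14, 3.14, 3.14].

## Interface

Orientations are given as a rotation vector (axis times angle).
In Python, from workcell import observe, capture, sign_off gives the robot as it stands.
- The arm moves only by the tool apply_moves, never from a script. Its argument "rows" is a list that holds one entry, the list of rows, each a list of 4 numbers: the shift along the tool's x, y, z scaled (see below), then the turn about the tool's z scaled (see below). A call has exactly 8 rows; each row is the pose to reach, as a shift and turn from the pose measured when the call began, along the tool's axes at that moment, turning the shorter way round; what a row does not reach only later rows make up. The controller multiplies each number of a shift by 0.75 m and each number of a turn by 2 pi rad. A row lasts 1/8 s, in which the tool goes at most 62.5 mm and 10.7 degrees, less where a joint would pass 70% of its speed; a pose out of reach is approached as far as the arm can. A call with a number of a shift or a turn outside -1 to 1 is refused whole. A call with a gripper value outside its range is refused whole. "hand" is the opening, from -1 (shut) to 1 (fully open), set as the call begins (left out, the last holds). The fingers move at their own pace and stop on an object; the grip force is fixed at half the most. Time passes only in rows, so rows that repeat a pose let the fingers close, or fill a call up. It gives the time, the measured TCP pose, the force and the opening at its end, in the units of the state.
- observe(): the state, without advancing time (a new reading comes with each control period).
- capture(name): name is "scene" or "side" or "wrist"; returns a dict with "frame" (400x640x3 uint8, blue, green, red), "z_map" (400x640 float32, m along the optical axis (not along the pixel's ray), 0 where there is no reading), "fx", "fy", "cx", "cy" (pixels), "pose" (4x4, takes a point from camera to world coordinates). Camera axes: x right, y up, looking along -z (the intrinsics and any distortion apply to the point x, -y, -z); pixel columns grow to the right and rows downward; lengths in m; the calibration is good to about 2 mm. A picture is of the moment at which its call begins.
- sign_off(): hands the job in, once; it reports no verdict.
The state is a dict: "time": time; "joint_pos": joint angles; "dq": joint speeds; "joint_efforts": joint torques, N m; "tcp_pos": TCP position; "orientation": TCP orientation; "contact_force": force on the tool from outside, world axes, zero at the start; "wrist_torque": the same for the moment, N m; "finger_gap": finger opening in m.
Only numpy, scipy, OpenCV 4.12 (cv2) and the standard library are available. Lean on these libraries where they do the work, as an engineer would, in place of code of your own. Each camera call takes 0.05 s, during which the arm holds its last target. There are 200 camera calls.

## Working session

There is one attempt and no reset: what is moved stays moved. The work goes in short steps, Python scripts to look and compute and a tool call to move; the robot and the scene stay as the last step left them, time stands still between calls to the robot, and variables do not carry over. Pictures are saved under pics/ and viewed, about 12 in all and at most 16, crops included, and the job is handed in when it is done.

Besides the shell and the picture viewer there is one more tool, called as a command line: name --argument value ..., lists and objects as JSON in quotes. apply_moves: Moves the arm, as the interface text tells. Its arguments: {"type":"object","properties":{"rows":{"type":"array","items":{"type":"array","items":{"type":"array","items":{"type":"number"}}}},"hand":{"type":"number"}},"required":["rows"]}

```bash
mkdir -p pics; ls; cat > h.py <<'E'
import numpy as np, cv2
from scipy.spatial.transform import Rotation as R
from workcell import observe, capture, sign_off
def snap(n,f=None):
    c=capture(n)
    if f: cv2.imwrite('pics/'+f,c['frame'])
    return c
def cloud(c):
    z=c['z_map']; v,u=np.mgrid[0:z.shape[0],0:z.shape[1]]
    p=np.stack([(u-c['cx'])/c['fx']*z,-(v-c['cy'])/c['fy']*z,-z],-1)
    P=p@c['pose'][:3,:3].T+c['pose'][:3,3]; P[z<=0]=np.nan
    return P
def ray(c,u,v,h):
    d=c['pose'][:3,:3]@np.array([(u-c['cx'])/c['fx'],-(v-c['cy'])/c['fy'],-1]);o=c['pose'][:3,3]
    return o+d*(h-o[2])/d[2]
E
python3 - <<'E'
from h import *
for n in('scene','side'):
    c=snap(n,n+'0.png'); print(n,c['fx'],c['cx'],c['cy'],c['pose'].round(3).tolist(),[k for k in c])
    np.save(n+'0.npy',cloud(c))
s=observe();print(s)
E
```

```text
pics
scene 512.07958140412 319.09024734571204 206.82473014201184 [[-0.104, -0.84, 0.532, 1.4], [0.995, -0.087, 0.057, 0.083], [-0.002, 0.535, 0.845, 1.537], [0.0, 0.0, 0.0, 1.0]] ['frame', 'z_map', 'fx', 'fy', 'cx', 'cy', 'pose']
side 516.2400212964689 320.14504980041426 208.25752592835485 [[0.798, 0.445, -0.407, -0.218], [-0.603, 0.578, -0.55, -0.952], [-0.009, 0.684, 0.729, 1.335], [0.0, 0.0, 0.0, 1.0]] ['frame', 'z_map', 'fx', 'fy', 'cx', 'cy', 'pose']
{'time': 0.1, 'joint_pos': array([ 1.04492658e+00,  2.21147892e-01,  1.52750965e+00, -1.17828852e-05,
        1.39472787e+00, -1.26088641e-01]), 'dq': array([-0.00048647, -0.00251788, -0.00267858,  0.00066965, -0.00085346,
        0.00060418]), 'joint_efforts': array([ 5.67105926e-04, -4.95946920e+01, -3.88517404e+01,  7.00301654e-02,
        5.16010984e-02, -3.20843094e-05]), 'tcp_pos': array([0.24297997, 0.57523193, 0.23253941]), 'orientation': array([-6.23685889e-01, -3.07848588e+00,  2.67311425e-03]), 'contact_force': array([0.77390168, 1.03501507, 0.23321593]), 'wrist_torque': array([ 0.02437601,  0.00029668, -0.04275318]), 'finger_gap': 0.08694995027703216}
```

View pics/scene0.png

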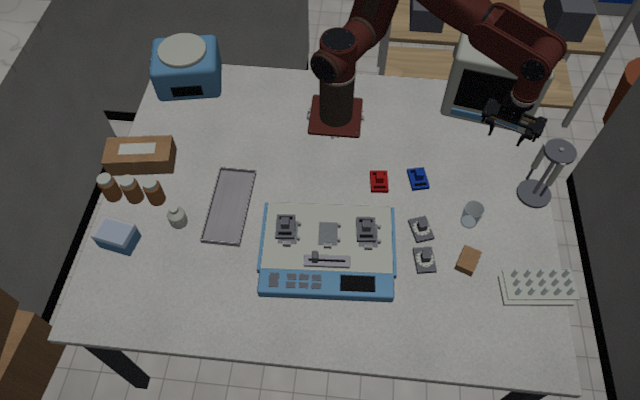

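View pics/side0.png

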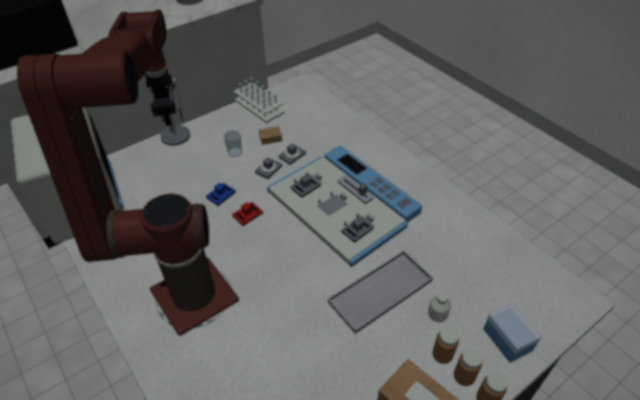

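Scene picture: the loaded carriers are at (421,229) and (425,260). The empties are at (287,226) in the right nest and (366,230) in the left nest. The middle nest (328,233) looks bare and the slide grip is at about (314,257). Look-alikes to leave alone: red (379,181) and blue (418,178). The tray is at (229,205). I'll measure coarse positions next.

```bash
cat >> h.py <<'E'
def toolyaw(s=None):
    s=s or observe(); M=R.from_rotvec(s['orientation']).as_matrix()
    return M
def go(x,y,z,yaw=None):
    "print shift/turn numbers to world TCP target; yaw = world angle of tool y (jaw axis), mod pi"
    s=observe();M=toolyaw(s);d=M.T@(np.array([x,y,z])-s['tcp_pos'])/0.75
    t=0
    if yaw is not None:
        cur=np.arctan2(M[1,1],M[0,1]); dy=(yaw-cur+np.pi/2)%np.pi-np.pi/2
        t=-dy/(2*np.pi)
        if True: print('j6',s['joint_pos'][5].round(2),'dyaw',round(dy,3))
    print('shift',d.round(4),'turn',round(t,4),'rows min',np.ceil(max(np.linalg.norm(d)*12,abs(t)*360/10.7)))
E
python3 - <<'E'
from h import *
s=observe();M=toolyaw(s);print(M.round(3))
P=np.load('scene0.npy')
for n,(u,v) in dict(l1=(421,229),l2=(425,260),er=(287,226),el=(366,230),mid=(328,233),lock=(314,257),red=(379,181),blue=(418,178),tray=(229,205),t1=(230,170),t2=(255,172),t3=(205,241),t4=(228,243),beak=(472,214),box=(468,260),rea=(177,217),decktl=(266,204),decktr=(394,207),deckbl=(260,272),deckbr=(396,272),con1=(259,296),con2=(393,298)).items():
    print(n,P[v,u].round(3))
c=cv2.imread('pics/scene0.png')[195:305,245:445]
cv2.imwrite('pics/crop0.png',cv2.resize(c,None,fx=4,fy=4,interpolation=cv2.INTER_CUBIC))
w=snap('wrist');print(w['fx'],w['cx'],w['cy'],w['pose'].round(3))
E
```

```text
[[-0.921  0.389 -0.001]
 [ 0.389  0.921 -0.002]
 [ 0.    -0.002 -1.   ]]
l1 [0.507 0.333 0.035]
l2 [0.622 0.346 0.034]
er [ 0.559 -0.115  0.065]
el [0.54  0.147 0.053]
mid [0.555 0.022 0.035]
lock [ 0.672 -0.012  0.081]
red [0.322 0.183 0.034]
blue [0.293 0.323 0.031]
tray [ 0.46  -0.34   0.005]
t1 [ 0.309 -0.366  0.007]
t2 [ 0.322 -0.268  0.025]
t3 [ 0.615 -0.39   0.012]
t4 [ 0.616 -0.311  0.015]
beak [0.417 0.512 0.017]
box [0.607 0.485 0.033]
rea [ 0.563 -0.487  0.067]
decktl [ 0.455 -0.206  0.025]
decktr [0.423 0.24  0.027]
deckbl [ 0.728 -0.179  0.052]
deckbr [0.673 0.253 0.031]
con1 [ 0.788 -0.178  0.   ]
con2 [0.766 0.245 0.037]
344.60897463657653 320.8034211807197 200.81319787696893 [[ 0.389 -0.88  -0.272  0.168]
 [ 0.921  0.371  0.116  0.609]
 [-0.002 -0.296  0.955  0.384]
 [ 0.     0.     0.     1.   ]]
```

View pics/crop0.png

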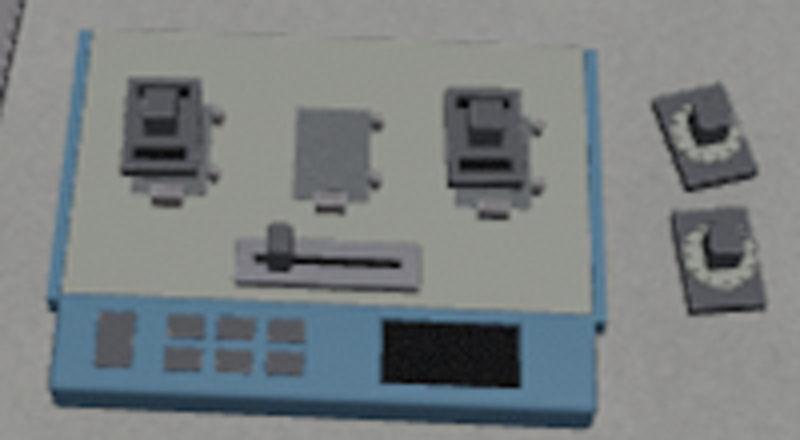

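The close crop shows discs on the two carriers at left, none on the two in the nests, and a bare middle nest. Plan: left empty to the tray, one loaded carrier to the middle nest and one to the left, then push the right empty home.

```bash
python3 - <<'E'
from h import *
go(0.52,0.14,0.32,1.64)
E
```

```text
j6 -0.13 dyaw 0.469
shift [-0.566  -0.3911 -0.116 ] turn -0.0746 rows min 9.0
```

apply_moves --rows '[[[-0.03,-0.02,-0.02,0],[-0.09,-0.06,-0.05,-0.01],[-0.15,-0.1,-0.08,-0.02],[-0.21,-0.145,-0.1,-0.03],[-0.27,-0.19,-0.116,-0.04],[-0.33,-0.23,-0.116,-0.05],[-0.39,-0.27,-0.116,-0.06],[-0.45,-0.31,-0.116,-0.075]]]' --hand 1

```text
time: 1.15
tcp_pos: [0.4641, 0.2283, 0.3199]
orientation: [0.117, -3.139, 0.002]
contact_force: [0.3, 1.5, -0.3]
finger_gap: 0.0872
```

```bash
python3 - <<'E'
from h import *
go(0.52,0.14,0.32,1.64)
E
```

```text
j6 -1.34 dyaw -0.005
shift [-6.560e-02 -1.229e-01 -1.000e-04] turn 0.0008 rows min 2.0
```

apply_moves --rows '[[[-0.02,-0.04,0,0],[-0.045,-0.08,0,0],[-0.065,-0.12,0,0],[-0.065,-0.12,0,0],[-0.065,-0.12,0,0],[-0.065,-0.12,0,0],[-0.065,-0.12,0,0],[-0.065,-0.12,0,0]]]'

```text
time: 2.15
tcp_pos: [0.5192, 0.1427, 0.3201]
orientation: [0.118, -3.139, 0.002]
contact_force: [-0.7, 0.7, 0.5]
finger_gap: 0.087
```

```bash
python3 - <<'E'
from h import *
w=snap('wrist','w1.png');P=cloud(w);np.save('w1.npy',P)
print(w['pose'].round(3))
E
```

```text
[[-0.075 -0.953 -0.295  0.438]
 [ 0.997 -0.072 -0.021  0.139]
 [-0.001 -0.295  0.955  0.472]
 [ 0.     0.     0.     1.   ]]
```

View pics/w1.png

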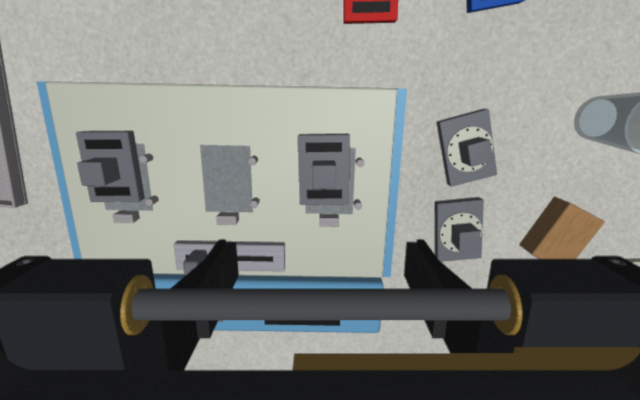

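Wrist picture: right empty about (110,167), middle nest mark (228,178) with dowels at (253,160) and (255,203), left empty (326,172). Loaded carriers are at (468,148) and (460,230), and the slide grip at (195,260).

```bash
cat >> h.py <<'E'
def blobs(P,lo,hi,amin,f,mask=None):
    "components with height lo..hi: world centre, size, long-axis yaw"
    z=P[...,2]; m=((z>lo)&(z<hi)).astype(np.uint8)
    if mask is not None: m&=mask.astype(np.uint8)
    n,l,st,ce=cv2.connectedComponentsWithStats(m,connectivity=4)
    for i in range(1,n):
        if st[i,4]<amin: continue
        q=P[l==i]; (cx,cy),(a,b),t=cv2.minAreaRect((q[:,:2]*1000).astype(np.float32))
        if b>a: a,b,t=b,a,t+90
        print(f,'px',ce[i].round(),'c',np.round((cx,cy),1),'sz',np.round((a,b),1),'yaw',round(np.deg2rad((t+90)%180-90),3),'z',round(float(np.median(q[:,2]))*1000,1),'n',st[i,4])
E
python3 - <<'E'
from h import *
P=np.load('w1.npy');m=np.zeros(P.shape[:2]);m[:245]=1
for u,v in [(228,178),(60,120),(520,60),(110,140),(326,142),(455,165),(470,155),(100,175),(326,175)]: print((u,v),P[v,u].round(4))
blobs(P,.041,.056,50,'deckplate',m)
blobs(P,.070,.092,30,'deckblock',m)
blobs(P,.008,.0235,300,'tabplate',m)
blobs(P,.043,.056,20,'tabblock',m)
E
```

```text
(228, 178) [0.5519 0.0248 0.0306]
(60, 120) [ 0.493  -0.1836  0.0317]
(520, 60) [3.773e-01 3.878e-01 2.000e-04]
(110, 140) [ 0.5109 -0.1155  0.046 ]
(326, 142) [0.4931 0.149  0.0474]
(455, 165) [0.514  0.323  0.0202]
(470, 155) [0.4951 0.3267 0.0505]
(100, 175) [ 0.547  -0.1115  0.0793]
(326, 175) [0.527  0.1513 0.0796]
deckplate px [604. 117.] c [439.8 483. ] sz [60.9 26. ] yaw -0.007 z 48.9 n 435
deckplate px [635. 136.] c [457.  523.6] sz [23.3  3.6] yaw -0.635 z 47.0 n 106
deckplate px [111. 164.] c [ 545.6 -121.7] sz [90.  65.5] yaw 0.086 z 46.4 n 2950
deckplate px [323. 167.] c [528.9 148.5] sz [90.3 63.9] yaw 0.085 z 46.5 n 2919
deckplate px [478. 152.] c [491.6 338. ] sz [28.8 28.8] yaw -1.222 z 50.3 n 600
deckplate px [144. 158.] c [530.5 -75.9] sz [9.5 9. ] yaw -1.49 z 48.0 n 71
deckplate px [252. 160.] c [523.   58.4] sz [8.9 8.6] yaw -0.74 z 48.1 n 56
deckplate px [359. 162.] c [515.1 192.6] sz [8.9 8.8] yaw 0.896 z 48.3 n 56
deckplate px [149. 201.] c [586.6 -72.7] sz [9.3 8.9] yaw -0.19 z 48.0 n 63
deckplate px [253. 203.] c [578.7  61.8] sz [9.  8.9] yaw 1.378 z 47.8 n
[... 1817 characters left out ...]
 n 53
tabblock px [359. 162.] c [515.3 192.6] sz [8.8 8.7] yaw 0.17 z 48.5 n 53
tabblock px [149. 201.] c [586.6 -72.8] sz [9.2 8.7] yaw -0.19 z 48.0 n 57
tabblock px [253. 203.] c [578.7  61.8] sz [9.  8.9] yaw 1.378 z 47.9 n 49
tabblock px [357. 205.] c [570.9 195.7] sz [9.2 8.7] yaw -0.542 z 47.9 n 52
tabblock px [123. 217.] c [ 611.7 -108.7] sz [26.4 12.7] yaw -1.517 z 48.1 n 215
tabblock px [226. 219.] c [603.9  25.9] sz [26.7 12.7] yaw -1.508 z 48.2 n 202
tabblock px [328. 221.] c [595.8 160.6] sz [25.3 12.2] yaw -1.526 z 48.4 n 183
tabblock px [468. 237.] c [604.6 348. ] sz [28.1 21.8] yaw -1.38 z 50.2 n 354
tabblock px [186. 244.] c [643.9 -27.7] sz [37.9  2.1] yaw -1.503 z 43.8 n 46
```

```bash
python3 - <<'E'
from h import *
go(0.529,0.1485,0.066,1.656)
E
```

```text
j6 -1.52 dyaw 0.01
shift [-0.0138  0.0073  0.3387] turn -0.0016 rows min 5.0
```

apply_moves --rows '[[[-0.014,0.007,0.03,-0.0016],[-0.014,0.007,0.1,-0.0016],[-0.014,0.007,0.17,-0.0016],[-0.014,0.007,0.24,-0.0016],[-0.014,0.007,0.29,-0.0016],[-0.014,0.007,0.32,-0.0016],[-0.014,0.007,0.3387,-0.0016],[-0.014,0.007,0.3387,-0.0016]]]'

```text
time: 3.2
tcp_pos: [0.5286, 0.1483, 0.0653]
orientation: [0.134, -3.137, 0.002]
contact_force: [-0.6, -0.1, 0.3]
finger_gap: 0.0868
```

apply_moves --rows '[[[0,0,0,0],[0,0,0,0],[0,0,0,0],[0,0,0,0],[0,0,0,0],[0,0,0,0],[0,0,0,0],[0,0,0,0]]]' --hand -1

```text
time: 4.2
tcp_pos: [0.5285, 0.1481, 0.0652]
orientation: [0.134, -3.136, 0.002]
contact_force: [-0.2, -1.4, 0.5]
finger_gap: 0.0277
```

```bash
python3 - <<'E'
from h import *
s=observe();print(s['tcp_pos'],s['contact_force'],s['finger_gap'])
go(0.46,-0.34,0.16,1.46)
E
```

```text
[0.52854401 0.14814778 0.06524533] [-0.20697251 -1.44394343  0.53751572] 0.027658673431873566
j6 -1.52 dyaw -0.196
shift [ 0.1467 -0.6409 -0.1251] turn 0.0312 rows min 9.0
```

apply_moves --rows '[[[0,0,-0.05,0],[0,0,-0.12,0],[0.01,-0.04,-0.16,0],[0.025,-0.1,-0.16,0],[0.04,-0.17,-0.16,0],[0.056,-0.24,-0.16,0],[0.07,-0.31,-0.16,0],[0.085,-0.37,-0.16,0]]]'

```text
time: 5.2
tcp_pos: [0.4881, -0.1352, 0.1853]
orientation: [0.133, -3.136, 0.002]
contact_force: [0.4, 0.3, -1.7]
finger_gap: 0.0276
```

```bash
python3 - <<'E'
from h import *
w=snap('wrist');P=cloud(w)
blobs(P,.010,.026,200,'rim')
s=observe();print(s['finger_gap'])
go(0.46,-0.34,0.16,1.46)
E
```

```text
rim px [ 40. 149.] c [ 492.6 -397. ] sz [271.5  73.5] yaw 0.264 z 18.2 n 4454
rim px [176. 124.] c [ 461.1 -269.9] sz [239.9   5.1] yaw -0.012 z 20.6 n 2395
rim px [437. 141.] c [437.9 -25.8] sz [369.7   1.7] yaw -1.51 z 18.3 n 819
0.027917154424973705
j6 -2.08 dyaw -0.193
shift [ 0.0582 -0.2623  0.0356] turn 0.0308 rows min 4.0
```

apply_moves --rows '[[[0.02,-0.07,0,0.002],[0.04,-0.14,0,0.005],[0.055,-0.21,0,0.01],[0.06,-0.26,0,0.013],[0.06,-0.26,0.04,0.013],[0.06,-0.26,0.08,0.013],[0.06,-0.26,0.1,0.013],[0.06,-0.26,0.1,0.013]]]'

```text
time: 6.25
tcp_pos: [0.4576, -0.3376, 0.1102]
orientation: [0.002, -3.136, 0.005]
contact_force: [0.4, 0.3, -2.8]
finger_gap: 0.0278
```

```bash
python3 - <<'E'
from h import *
w=snap('wrist','w2.png')
go(0.46,-0.337,0.041,1.57)
E
```

```text
j6 -2.34 dyaw -0.002
shift [-0.0025  0.0023  0.0942] turn 0.0003 rows min 2.0
```

View pics/w2.png

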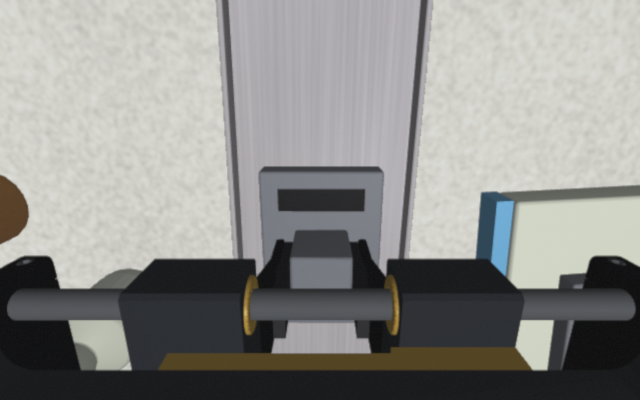

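Carrier hangs level in the middle of the tray (plate (260–383, 168), tray walls at 230 and 425).

apply_moves --rows '[[[0,0,0.03,0],[0,0,0.06,0],[0,0,0.08,0],[0,0,0.09,0],[0,0,0.095,0],[0,0,0.095,0],[0,0,0.095,0],[0,0,0.095,0]]]'

```text
time: 7.3
tcp_pos: [0.4584, -0.339, 0.041]
orientation: [0.002, -3.138, 0.009]
contact_force: [-0.4, 0.0, -3.0]
finger_gap: 0.028
```

apply_moves --rows '[[[0,0,0,0],[0,0,0,0],[0,0,0,0],[0,0,0,0],[0,0,0,0],[0,0,-0.04,0],[0,0,-0.1,0],[0,0,-0.16,0]]]' --hand 0.5

```text
time: 8.3
tcp_pos: [0.4585, -0.3381, 0.1619]
orientation: [0.002, -3.138, 0.008]
contact_force: [0.2, -0.6, 0.4]
finger_gap: 0.0655
```

```bash
python3 - <<'E'
from h import *
go(0.45,0.28,0.32,1.8)
E
```

```text
j6 -2.34 dyaw 0.228
shift [ 0.0112  0.823  -0.2151] turn -0.0363 rows min 11.0
```

apply_moves --rows '[[[0,0.04,-0.06,0],[0,0.11,-0.12,0],[0,0.18,-0.18,0],[0,0.26,-0.215,0],[0.003,0.34,-0.215,0],[0.005,0.42,-0.215,-0.01],[0.007,0.5,-0.215,-0.02],[0.008,0.58,-0.215,-0.03]]]'

```text
time: 9.3
tcp_pos: [0.4523, 0.0952, 0.3213]
orientation: [0.3, -3.124, 0.008]
contact_force: [0.9, -0.6, 0.5]
finger_gap: 0.0651
```

```bash
python3 - <<'E'
from h import *
go(0.45,0.28,0.32,1.8)
E
```

```text
j6 -1.72 dyaw 0.038
shift [-0.0439  0.2425  0.0004] turn -0.006 rows min 3.0
```

apply_moves --rows '[[[-0.015,0.08,0,0],[-0.03,0.16,0,0],[-0.044,0.24,0,0],[-0.044,0.24,0,0],[-0.044,0.24,0,0],[-0.044,0.24,0,0],[-0.044,0.24,0,0],[-0.044,0.24,0,0]]]'

```text
time: 10.3
tcp_pos: [0.4508, 0.2773, 0.3206]
orientation: [0.298, -3.125, 0.008]
contact_force: [-0.5, -0.2, -0.4]
finger_gap: 0.0654
```

```bash
python3 - <<'E'
from h import *
w=snap('wrist','w3.png');P=cloud(w);m=np.zeros(P.shape[:2]);m[:245]=1
blobs(P,.008,.0235,300,'tabplate',m)
blobs(P,.043,.056,100,'tabblock',m)
blobs(P,.070,.092,100,'deckblock',m)
E
```

```text
tabplate px [270.  36.] c [312.1 187.2] sz [75.7 64.2] yaw 0.096 z 16.5 n 2706
tabplate px [387.  36.] c [285.  329.7] sz [76.4 64.4] yaw 0.245 z 16.5 n 2732
tabplate px [145. 112.] c [433.8  45.7] sz [328.6   0.6] yaw -1.514 z 16.1 n 344
tabplate px [357. 192.] c [491.5 338.2] sz [90.7 64. ] yaw 0.345 z 17.1 n 2364
tabblock px [265.  20.] c [305.  186.6] sz [28.2 28.1] yaw 0.093 z 50.4 n 742
tabblock px [394.  21.] c [278.5 327.9] sz [28.3 28.2] yaw -1.327 z 50.3 n 757
tabblock px [ 13. 179.] c [ 544.2 -106.2] sz [90.9 36.8] yaw 0.048 z 46.4 n 1661
tabblock px [480. 178.] c [433.1 483.2] sz [59.7 22.2] yaw -0.314 z 49.7 n 183
tabblock px [511. 195.] c [445.  519.4] sz [55.5 23.8] yaw -0.294 z 49.8 n 328
tabblock px [360. 202.] c [491.4 338.1] sz [28.3 27.9] yaw 0.352 z 50.4 n 483
tabblock px [ 12. 226.] c [ 611.5 -108.5] sz [27.  12.8] yaw -1.503 z 48.0 n 223
tabblock px [115. 238.] c [604.   25.8] sz [27.5 13. ] yaw -1.507 z 48.1 n 205
deckblock px [513. 196.] c [439.8 502.8] sz [69.5 68.4] yaw 1.239 z 85.3 n 1661
```

View pics/w3.png

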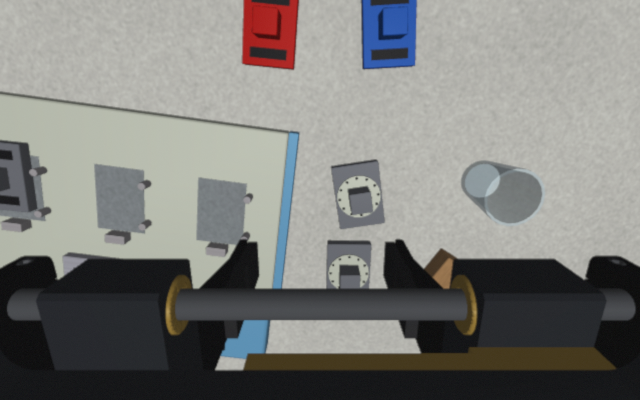

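Wrist picture: loaded_1 sits at (358,195), unmoved; red (268,30) and blue (390,30) are well clear. The left nest is empty now. I'll grasp loaded_1.

```bash
python3 - <<'E'
from h import *
go(0.4915,0.3382,0.036,1.918)
E
```

```text
j6 -1.36 dyaw 0.157
shift [-0.0699  0.0709  0.3788] turn -0.025 rows min 5.0
```

apply_moves --rows '[[[-0.035,0.035,0.03,-0.012],[-0.07,0.071,0.08,-0.025],[-0.07,0.071,0.16,-0.025],[-0.07,0.071,0.24,-0.025],[-0.07,0.071,0.3,-0.025],[-0.07,0.071,0.35,-0.025],[-0.07,0.071,0.379,-0.025],[-0.07,0.071,0.379,-0.025]]]'

```text
time: 11.35
tcp_pos: [0.4899, 0.3371, 0.0336]
orientation: [0.541, -3.087, 0.009]
contact_force: [0.1, -0.2, 0.1]
finger_gap: 0.0652
```

apply_moves --rows '[[[0,0,0,0],[0,0,0,0],[0,0,0,0],[0,0,0,0],[0,0,0,0],[0,0,0,0],[0,0,-0.05,0],[0,0,-0.12,0]]]' --hand -1

```text
time: 12.35
tcp_pos: [0.4884, 0.3368, 0.1217]
orientation: [0.54, -3.081, 0.012]
contact_force: [0.8, 0.2, -1.7]
finger_gap: 0.0276
```

```bash
python3 - <<'E'
from h import *
go(0.543,0.0155,0.16,1.628)
E
```

```text
j6 -1.44 dyaw -0.29
shift [ 0.0778 -0.4279 -0.0478] turn 0.0461 rows min 6.0
```

apply_moves --rows '[[[0,-0.02,-0.04,0.005],[0.01,-0.08,-0.05,0.01],[0.025,-0.15,-0.05,0.02],[0.04,-0.22,-0.05,0.03],[0.053,-0.29,-0.05,0.04],[0.066,-0.36,-0.05,0.046],[0.078,-0.428,-0.05,0.046],[0.078,-0.428,-0.05,0.046]]]'

```text
time: 13.35
tcp_pos: [0.5429, 0.0121, 0.1611]
orientation: [0.083, -3.127, 0.016]
contact_force: [-0.5, 1.1, -2.9]
finger_gap: 0.028
```

```bash
python3 - <<'E'
from h import *
s=observe();print(s['finger_gap'])
go(0.543,0.0155,0.066,1.628)
E
```

```text
0.02798599586306268
j6 -1.74 dyaw 0.004
shift [-0.0021  0.0058  0.1267] turn -0.0007 rows min 2.0
```

apply_moves --rows '[[[-0.002,0.004,0.04,-0.0007],[-0.002,0.005,0.08,-0.0007],[-0.002,0.005,0.1,-0.0007],[-0.002,0.005,0.115,-0.0007],[-0.002,0.005,0.123,-0.0007],[-0.002,0.005,0.128,-0.0007],[-0.002,0.005,0.128,-0.0007],[-0.002,0.005,0.128,-0.0007]]]'

```text
time: 14.35
tcp_pos: [0.5434, 0.0148, 0.0656]
orientation: [0.09, -3.128, 0.016]
contact_force: [-0.3, -0.0, -1.7]
finger_gap: 0.0282
```

```bash
python3 - <<'E'
from h import *
s=observe();print(s['contact_force'],R.from_rotvec(s['orientation']).as_matrix()[:,2].round(4))
go(0.553,0.0232,0.064,1.628)
E
```

```text
[-0.26885077 -0.02286391 -1.66907641] [-0.0119 -0.0106 -0.9999]
j6 -1.73 dyaw -0.0
shift [-0.0134  0.0105  0.0019] turn 0.0 rows min 1.0
```

apply_moves --rows '[[[0,0,0.002,0],[0,0.003,0.003,0],[0,0.006,0.003,0],[0,0.009,0.003,0],[0,0.011,0.003,0],[0,0.013,0.003,0],[0,0.014,0.003,0],[0,0.014,0.003,0]]]'

```text
time: 15.35
tcp_pos: [0.5441, 0.0212, 0.0645]
orientation: [0.091, -3.13, 0.027]
contact_force: [-1.1, -18.1, 5.3]
finger_gap: 0.0275
```

```bash
python3 - <<'E'
from h import *
s=observe();print(s['contact_force'],R.from_rotvec(s['orientation']).as_matrix()[:,2].round(4))
go(0.553,0.0232,0.064,1.628)
E
```

```text
[ -1.07755976 -18.09596586   5.25261661] [-0.0095 -0.0177 -0.9998]
j6 -1.71 dyaw -0.001
shift [-0.012   0.002   0.0005] turn 0.0001 rows min 1.0
```

apply_moves --rows '[[[-0.003,0.001,0,0],[-0.006,0.001,0,0],[-0.009,0.001,0,0],[-0.011,0.001,0,0],[-0.013,0.001,0,0],[-0.015,0.001,0,0],[-0.016,0.001,0,0],[-0.016,0.001,0,0]]]'

```text
time: 16.35
tcp_pos: [0.5525, 0.0214, 0.0645]
orientation: [0.091, -3.122, 0.03]
contact_force: [-16.7, -8.3, 16.9]
finger_gap: 0.0277
```

```bash
python3 - <<'E'
from h import *
s=observe();print(s['contact_force'],R.from_rotvec(s['orientation']).as_matrix()[:,2].round(4))
w=snap('wrist','w4.png');P=cloud(w);m=np.zeros(P.shape[:2]);m[:245]=1
blobs(P,.043,.053,20,'p',m)
go(0.553,0.0232,0.064,1.628)
E
```

```text
[-16.69791475  -8.29880163  16.91913052] [-0.018  -0.02   -0.9996]
p px [ 60. 184.] c [ 529.1 -119.5] sz [58.6 57.8] yaw -1.502 z 46.6 n 8607
p px [323. 205.] c [527.7  26.3] sz [73.4 39.8] yaw -1.51 z 47.6 n 8531
p px [134. 203.] c [530.7 -76.2] sz [10.5  9.6] yaw 1.552 z 48.1 n 360
j6 -1.71 dyaw -0.001
shift [-0.0008  0.0023  0.0006] turn 0.0002 rows min 1.0
```

apply_moves --rows '[[[0,0,0,0],[0,0,0,0],[0,0,0,0],[0,0,0,0],[0,0,0,0],[0,0,-0.04,0],[0,0,-0.11,0],[0,0,-0.17,0]]]' --hand 0.5

```text
time: 17.4
tcp_pos: [0.5549, 0.0241, 0.1936]
orientation: [0.091, -3.122, 0.03]
contact_force: [1.1, -0.2, 0.0]
finger_gap: 0.0652
```

```bash
python3 - <<'E'
from h import *
s=observe();print(R.from_rotvec(s['orientation']).as_matrix()[:,2].round(4))
go(0.45,0.06,0.32,1.628)
go(0.46,0.30,0.32,1.7)
E
```

```text
[-0.0175 -0.0199 -0.9996]
j6 -1.71 dyaw -0.001
shift [ 0.14    0.0528 -0.1669] turn 0.0002 rows min 3.0
j6 -1.71 dyaw 0.071
shift [ 0.1081  0.3714 -0.1735] turn -0.0112 rows min 6.0
```

```bash
python3 - <<'E'
from h import *
go(0.565,0.26,0.32,1.74)
E
```

```text
j6 -1.71 dyaw 0.111
shift [-0.0286  0.31   -0.1749] turn -0.0176 rows min 5.0
```

apply_moves --rows '[[[0,0,-0.06,0],[0,0.06,-0.12,-0.005],[-0.01,0.13,-0.16,-0.01],[-0.02,0.2,-0.175,-0.0176],[-0.0286,0.27,-0.175,-0.0176],[-0.0286,0.31,-0.175,-0.0176],[-0.0286,0.31,-0.175,-0.0176],[-0.0286,0.31,-0.175,-0.0176]]]'

```text
time: 18.4
tcp_pos: [0.565, 0.2595, 0.3199]
orientation: [0.264, -3.111, 0.03]
contact_force: [-0.7, -0.2, -0.3]
finger_gap: 0.0655
```

```bash
python3 - <<'E'
from h import *
w=snap('wrist','w5.png');P=cloud(w);m=np.zeros(P.shape[:2]);m[:250]=1
blobs(P,.008,.0235,300,'tabplate',m)
blobs(P,.042,.056,40,'tabblock',m)
blobs(P,.070,.092,100,'deckblock',m)
s=observe();print(R.from_rotvec(s['orientation']).as_matrix()[:,2].round(4))
E
```

```text
tabplate px [381. 201.] c [608.  348.9] sz [90.  64.2] yaw 0.178 z 17.0 n 2328
tabplate px [466. 203.] c [588.4 462.1] sz [84.4  3.1] yaw -0.4 z 16.0 n 338
tabblock px [23. 98.] c [ 545.4 -117.3] sz [90.3 57.9] yaw 0.071 z 46.5 n 2826
tabblock px [524.  98.] c [444.3 481.6] sz [58.6 20.8] yaw 0.204 z 49.0 n 268
tabblock px [566.  97.] c [436.6 520.6] sz [54.6 22.9] yaw 0.176 z 49.4 n 467
tabblock px [138. 125.] c [559.   27.9] sz [102.   75.9] yaw 0.058 z 47.2 n 3449
tabblock px [52. 91.] c [530.7 -76.2] sz [9.4 9. ] yaw 1.14 z 48.0 n 83
tabblock px [276. 117.] c [515.4 193.4] sz [8.9 8.2] yaw -1.394 z 48.4 n 57
tabblock px [ 56. 138.] c [586.4 -72.4] sz [9.4 9.3] yaw 1.106 z 47.9 n 77
tabblock px [ 29. 153.] c [ 611.8 -108.4] sz [28.3 12.3] yaw -1.5 z 48.2 n 243
tabblock px [272. 163.] c [571.  196.1] sz [8.9 8.7] yaw -0.676 z 48.5 n 55
tabblock px [242. 177.] c [596.3 161. ] sz [25.5 12.5] yaw -1.497 z 48.3 n 211
tabblock px [146. 206.] c [659.8  29.2] sz [151.3  40.5] yaw -1.516 z 44.5 n 2730
tabblock px [385. 211.] c [608.2 349. ] sz [28.5 28.4] yaw 0.17 z 50.3 n 506
tabblock px [ 92. 238.] c [ 7.033e+02 -6.000e-01] sz [324.7  46.2] yaw -1.399 z 45.5 n 4698
tabblock px [269. 248.] c [686.7 209.2] sz [38.1  4.7] yaw -1.445 z 43.6 n 82
deckblock px [570.  97.] c [439.6 503. ] sz [69.5 69.2] yaw 1.266 z 85.1 n 2230
deckblock px [ 4. 99.] c [ 544.2 -109. ] sz [27.2  4.9] yaw 0.122 z 74.7 n 205
deckblock px [120. 126.] c [553.1  23.2] sz [29.1 27.9] yaw -1.516 z 80.2 n 736
deckblock px [ 92. 211.] c [661.4  -8.7] sz [27.8 20.6] yaw 0.055 z 83.7 n 522
[-0.0176 -0.0204 -0.9996]
```

View pics/w5.png

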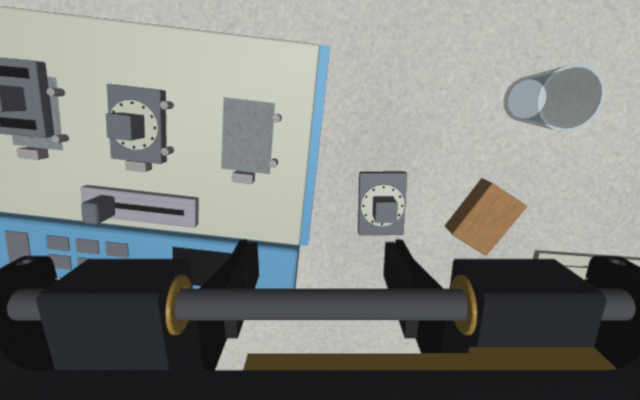

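loaded_1 (135,125) is home: its block measures (553.1, 23.2) against a nest at (553.0, 23.2). loaded_2 is at (382,203) and the box at (487,217) is clear. I'll grasp loaded_2.

```bash
python3 - <<'E'
from h import *
go(0.608,0.349,0.037,1.746)
E
```

```text
j6 -1.43 dyaw 0.007
shift [-0.0842  0.1151  0.3737] turn -0.0011 rows min 5.0
```

apply_moves --rows '[[[-0.04,0.055,0.03,-0.001],[-0.084,0.115,0.08,-0.001],[-0.084,0.115,0.16,-0.001],[-0.084,0.115,0.24,-0.001],[-0.084,0.115,0.3,-0.001],[-0.084,0.115,0.35,-0.001],[-0.084,0.115,0.374,-0.001],[-0.084,0.115,0.374,-0.001]]]'

```text
time: 19.45
tcp_pos: [0.6075, 0.3477, 0.0358]
orientation: [0.27, -3.108, 0.031]
contact_force: [0.4, -0.2, -0.2]
finger_gap: 0.0653
```

apply_moves --rows '[[[0,0,0,0],[0,0,0,0],[0,0,0,0],[0,0,0,0],[0,0,0,0],[0,0,0,0],[0,0,-0.05,0],[0,0,-0.12,0]]]' --hand -1

```text
time: 20.45
tcp_pos: [0.6069, 0.3486, 0.1228]
orientation: [0.27, -3.102, 0.034]
contact_force: [1.0, -0.6, -2.1]
finger_gap: 0.0278
```

```bash
python3 - <<'E'
from h import *
s=observe();print(s['finger_gap'],R.from_rotvec(s['orientation']).as_matrix()[:,2].round(4))
go(0.536,0.149,0.16,1.628)
E
```

```text
0.027794262983251664 [-0.0261 -0.0242 -0.9994]
j6 -1.33 dyaw -0.116
shift [ 0.1404 -0.2467 -0.0407] turn 0.0185 rows min 4.0
```

apply_moves --rows '[[[0.0,-0.01,-0.04,0],[0.03,-0.06,-0.05,0.01],[0.07,-0.12,-0.05,0.0185],[0.11,-0.18,-0.05,0.0185],[0.14,-0.247,-0.05,0.0185],[0.14,-0.247,-0.04,0.0185],[0.14,-0.247,-0.04,0.0185],[0.14,-0.247,-0.04,0.0185]]]'

```text
time: 21.45
tcp_pos: [0.5363, 0.1497, 0.1592]
orientation: [0.091, -3.113, 0.036]
contact_force: [0.3, 0.3, -2.9]
finger_gap: 0.0279
```

```bash
python3 - <<'E'
from h import *
s=observe();print(s['finger_gap'],R.from_rotvec(s['orientation']).as_matrix()[:,2].round(4))
go(0.536,0.149,0.0665,1.628)
go(0.5452,0.1572,0.0665,1.628)
E
```

```text
0.027915894096230562 [-0.0266 -0.024  -0.9994]
j6 -1.48 dyaw -0.001
shift [-0.003   0.0019  0.1235] turn 0.0002 rows min 2.0
j6 -1.48 dyaw -0.001
shift [-0.0158  0.0121  0.1229] turn 0.0002 rows min 2.0
```

apply_moves --rows '[[[-0.003,0.002,0.04,0],[-0.003,0.002,0.075,0],[-0.003,0.002,0.1,0],[-0.003,0.002,0.113,0],[-0.003,0.002,0.12,0],[-0.003,0.002,0.122,0],[-0.003,0.002,0.122,0],[-0.003,0.002,0.122,0]]]'

```text
time: 22.45
tcp_pos: [0.5366, 0.1492, 0.0684]
orientation: [0.09, -3.114, 0.036]
contact_force: [-0.5, 0.2, -3.3]
finger_gap: 0.0278
```

```bash
python3 - <<'E'
from h import *
s=observe();print(s['finger_gap'],R.from_rotvec(s['orientation']).as_matrix()[:,2].round(4))
go(0.5452,0.1572,0.0658,1.628)
E
```

```text
0.02783862471983012 [-0.0254 -0.0238 -0.9994]
j6 -1.48 dyaw -0.001
shift [-0.0122  0.0101  0.0029] turn 0.0002 rows min 1.0
```

apply_moves --rows '[[[0,0.002,0.004,0],[0,0.007,0.004,0],[0,0.012,0.004,0],[-0.003,0.014,0.004,0],[-0.008,0.014,0.004,0],[-0.013,0.014,0.004,0],[-0.016,0.014,0.004,0],[-0.016,0.014,0.004,0]]]'

```text
time: 23.45
tcp_pos: [0.5447, 0.1563, 0.0664]
orientation: [0.091, -3.105, 0.047]
contact_force: [-19.4, -19.2, 24.7]
finger_gap: 0.028
```

```bash
python3 - <<'E'
from h import *
s=observe();print(s['finger_gap'],R.from_rotvec(s['orientation']).as_matrix()[:,2].round(4))
go(0.5452,0.1572,0.0658,1.628)
E
```

```text
0.027975606671828333 [-0.0341 -0.0314 -0.9989]
j6 -1.46 dyaw -0.002
shift [-0.0007  0.0012  0.0008] turn 0.0003 rows min 1.0
```

apply_moves --rows '[[[0,0,0,0],[0,0,0,0],[0,0,0,0],[0,0,0,0],[0,0,0,0],[0,0,-0.04,0],[0,0,-0.11,0],[0,0,-0.18,0]]]' --hand 0.5

```text
time: 24.45
tcp_pos: [0.549, 0.1606, 0.2023]
orientation: [0.091, -3.104, 0.047]
contact_force: [0.8, 0.1, 0.3]
finger_gap: 0.065
```

```bash
python3 - <<'E'
from h import *
s=observe();print(R.from_rotvec(s['orientation']).as_matrix()[:,2].round(4))
go(0.49,0.0,0.32,1.65)
E
```

```text
[-0.035  -0.0315 -0.9989]
j6 -1.46 dyaw 0.02
shift [ 0.0967 -0.2136 -0.1473] turn -0.0032 rows min 4.0
```

apply_moves --rows '[[[0.0,0,-0.04,0],[0.03,-0.06,-0.08,0],[0.06,-0.13,-0.12,0],[0.09,-0.19,-0.147,0],[0.097,-0.214,-0.147,0],[0.097,-0.214,-0.147,0],[0.097,-0.214,-0.147,0],[0.097,-0.214,-0.147,0]]]'

```text
time: 25.45
tcp_pos: [0.4897, 0.0008, 0.3187]
orientation: [0.094, -3.102, 0.046]
contact_force: [-0.6, -0.3, 0.5]
finger_gap: 0.0651
```

```bash
cat > chk.py <<'E'
from h import *
w=snap('wrist','w6.png');P=cloud(w);m=np.zeros(P.shape[:2]);m[:250]=1
m[:, :30]=0
blobs(P,.042,.056,40,'plate',m)
blobs(P,.070,.092,100,'block',m)
s=observe();print(R.from_rotvec(s['orientation']).as_matrix()[:,2].round(4))
E
python3 chk.py
```

```text
plate px [631.   7.] c [285.9 322. ] sz [16.7 15.2] yaw 0.283 z 49.6 n 250
plate px [503.  17.] c [305.1 186.1] sz [28.9 28.1] yaw -1.478 z 50.3 n 820
plate px [ 54. 128.] c [ 458.7 -336.4] sz [29.7 28. ] yaw -1.558 z 54.2 n 687
plate px [230. 204.] c [ 545.2 -122.1] sz [90.2 64.5] yaw 0.08 z 46.5 n 2562
plate px [340. 215.] c [550.8  27.7] sz [87.  72.7] yaw 0.056 z 47.2 n 2601
plate px [443. 215.] c [541.9 162. ] sz [85.8 74. ] yaw 0.063 z 47.2 n 2539
plate px [263. 198.] c [530.5 -76.6] sz [9.1 8.2] yaw -0.762 z 48.4 n 52
plate px [265. 239.] c [585.8 -72.7] sz [8.6 8.5] yaw -0.05 z 48.1 n 51
block px [221. 214.] c [ 545.2 -121.8] sz [28.4 28.2] yaw -1.48 z 80.3 n 592
block px [340. 228.] c [552.6  22.8] sz [28. 28.] yaw 0.059 z 80.3 n 555
block px [451. 228.] c [544.4 157.2] sz [28.8 28.4] yaw -1.492 z 80.3 n 620
[-0.0366 -0.0311 -0.9988]
```

View pics/w6.png

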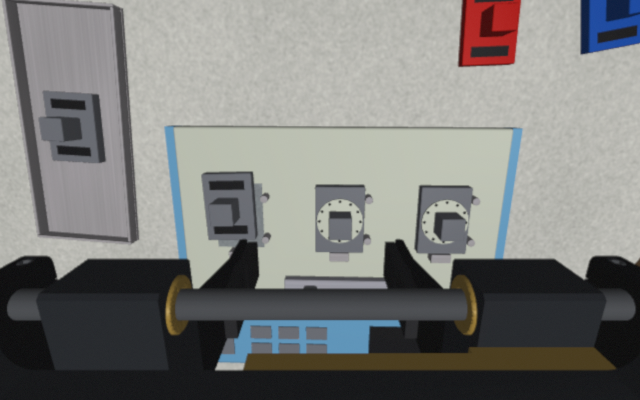

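Wrist picture: the tray carrier lies flat at (73,127). Loaded carriers at (340,218) and (444,218) are seated against dowels and stop. The right empty (230,208) still sits about 16 mm and 10 mm short.

```bash
python3 - <<'E'
from h import *
go(0.5452,-0.1219,0.067,1.654)
E
```

```text
j6 -1.77 dyaw 0.022
shift [-0.0769 -0.158   0.3378] turn -0.0036 rows min 5.0
```

apply_moves --rows '[[[-0.035,-0.07,0.02,-0.0036],[-0.077,-0.15,0.06,-0.0036],[-0.077,-0.158,0.14,-0.0036],[-0.077,-0.158,0.21,-0.0036],[-0.077,-0.158,0.28,-0.0036],[-0.077,-0.158,0.32,-0.0036],[-0.077,-0.158,0.337,-0.0036],[-0.077,-0.158,0.337,-0.0036]]]'

```text
time: 26.5
tcp_pos: [0.5452, -0.1214, 0.0671]
orientation: [0.13, -3.099, 0.045]
contact_force: [0.2, -0.0, 0.3]
finger_gap: 0.0654
```

```bash
python3 - <<'E'
from h import *
s=observe();print(R.from_rotvec(s['orientation']).as_matrix()[:,2].round(4))
go(0.5607,-0.1112,0.067,1.628)
E
```

```text
[-0.0378 -0.0306 -0.9988]
j6 -1.97 dyaw -0.027
shift [-0.0217  0.0118 -0.001 ] turn 0.0043 rows min 1.0
```

apply_moves --rows '[[[0,0,0,0],[0,0,0,0],[0,0,0,0],[0,0,0,0],[0,0,0,0],[0,0,0,0],[0,0,0,0],[0,0,0,0]]]' --hand -1

```text
time: 27.5
tcp_pos: [0.5455, -0.1216, 0.0677]
orientation: [0.13, -3.1, 0.046]
contact_force: [-2.0, -1.1, 6.8]
finger_gap: 0.0278
```

```bash
python3 - <<'E'
from h import *
s=observe();print(R.from_rotvec(s['orientation']).as_matrix()[:,2].round(4))
go(0.5607,-0.1112,0.067,1.628)
E
```

```text
[-0.0372 -0.031  -0.9988]
j6 -1.97 dyaw -0.027
shift [-0.0214  0.0122 -0.0003] turn 0.0043 rows min 1.0
```

apply_moves --rows '[[[0,0.005,0,0.0043],[0,0.01,0,0.0043],[0,0.016,0,0.0043],[-0.008,0.016,0,0.0043],[-0.016,0.016,0,0.0043],[-0.022,0.016,0,0.0043],[-0.025,0.016,0,0.0043],[-0.025,0.016,0,0.0043]]]'

```text
time: 28.5
tcp_pos: [0.5611, -0.1127, 0.0686]
orientation: [0.088, -3.096, 0.057]
contact_force: [-15.7, -16.5, 19.2]
finger_gap: 0.0279
```

```bash
python3 - <<'E'
from h import *
s=observe();print(R.from_rotvec(s['orientation']).as_matrix()[:,2].round(4))
go(0.5607,-0.1112,0.067,1.628)
E
```

```text
[-0.0423 -0.0383 -0.9984]
j6 -1.91 dyaw -0.0
shift [0.0003 0.0021 0.0021] turn 0.0001 rows min 1.0
```

Contact is firm on both dowels and the stop. I'll release, lift and check.

apply_moves --rows '[[[0,0,0,0],[0,0,0,0],[0,0,0,0],[0,0,0,0],[0,0,0,0],[0,0,-0.04,0],[0,0,-0.11,0],[0,0,-0.18,0]]]' --hand 0.5

```text
time: 29.5
tcp_pos: [0.5665, -0.1072, 0.2044]
orientation: [0.088, -3.095, 0.057]
contact_force: [-0.3, -0.3, -0.1]
finger_gap: 0.065
```

```bash
python3 - <<'E'
from h import *
go(0.50,0.03,0.33,1.628)
E
```

```text
j6 -1.91 dyaw -0.001
shift [ 0.0858  0.1817 -0.1702] turn 0.0001 rows min 4.0
```

apply_moves --rows '[[[0,0.02,-0.06,0],[0.03,0.08,-0.12,0],[0.06,0.14,-0.17,0],[0.085,0.18,-0.17,0],[0.085,0.18,-0.17,0],[0.085,0.18,-0.17,0],[0.085,0.18,-0.17,0],[0.085,0.18,-0.17,0]]]'

```text
time: 30.5
tcp_pos: [0.5008, 0.028, 0.3292]
orientation: [0.086, -3.094, 0.057]
contact_force: [0.3, 0.2, -0.9]
finger_gap: 0.0655
```

```bash
sed -i 's/w6/w7/' chk.py; python3 chk.py; python3 - <<'E'
from h import *
P=cloud(snap('scene'))
blobs(P,.074,.09,15,'sc')
E
```

```text
plate px [477.  11.] c [307.3 186.3] sz [29.  24.2] yaw -1.52 z 50.4 n 647
plate px [605.   2.] c [291.9 329.7] sz [27.7  6.4] yaw 1.57 z 49.1 n 125
plate px [ 43. 121.] c [ 458.7 -335.5] sz [28.  27.8] yaw 0.001 z 54.0 n 600
plate px [223. 209.] c [ 566.5 -106.6] sz [102.7  73.9] yaw 0.061 z 46.6 n 2656
plate px [322. 209.] c [557.7  27.5] sz [100.6  73. ] yaw 0.056 z 47.2 n 2811
plate px [423. 209.] c [549.6 162.4] sz [100.9  73.9] yaw 0.061 z 47.3 n 2818
block px [212. 215.] c [ 560.2 -111.8] sz [28.4 27.7] yaw -1.506 z 80.3 n 560
block px [320. 216.] c [552.9  23.1] sz [28.5 27.4] yaw 0.064 z 80.4 n 533
block px [429. 217.] c [544.2 157. ] sz [28.8 27.4] yaw -1.493 z 80.3 n 583
[-0.0444 -0.0378 -0.9983]
sc px [28. 74.] c [  -56.4 -1249.9] sz [600.8  20.4] yaw 0.002 z 82.3 n 360
sc px [218.  80.] c [ -77.3 -479.8] sz [75.4 13.4] yaw -0.053 z 81.8 n 28
sc px [184.  87.] c [ -21.7 -605.1] sz [235.1  23.5] yaw -1.36 z 82.5 n 191
sc px [448. 102.] c [-43.6 426.8] sz [42.4 22.7] yaw 1.065 z 81.7 n 36
sc px [480. 110.] c [-16.4 551.6] sz [56.5 14.1] yaw 1.345 z 82.0 n 34
sc px [517. 117
[... 374 characters left out ...]
] c [423. 509.] sz [67.7 36.9] yaw 1.164 z 84.5 n 79
sc px [174. 212.] c [ 554.2 -495.3] sz [24.2  9.5] yaw -1.134 z 84.2 n 21
sc px [113. 230.] c [ 641.8 -678.2] sz [128.5  89.9] yaw 1.363 z 85.4 n 767
sc px [474. 217.] c [470.5 502.4] sz [38.3  9.1] yaw 1.511 z 82.9 n 27
sc px [287. 225.] c [ 563.3 -113.8] sz [29.3 27.1] yaw 0.137 z 81.0 n 69
sc px [328. 226.] c [554.2  21. ] sz [32.4 26.4] yaw 0.091 z 81.0 n 74
sc px [369. 228.] c [544.5 155.2] sz [30.9 26.9] yaw 0.05 z 80.9 n 71
sc px [315. 254.] c [663.5 -10.1] sz [30.8 19.2] yaw 0.101 z 84.1 n 56
sc px [530. 281.] c [684.5 657.8] sz [12.9 10.2] yaw -1.062 z 83.1 n 18
sc px [555. 281.] c [676.  737.1] sz [11.9 10.7] yaw 1.19 z 79.6 n 15
```

View pics/w7.png

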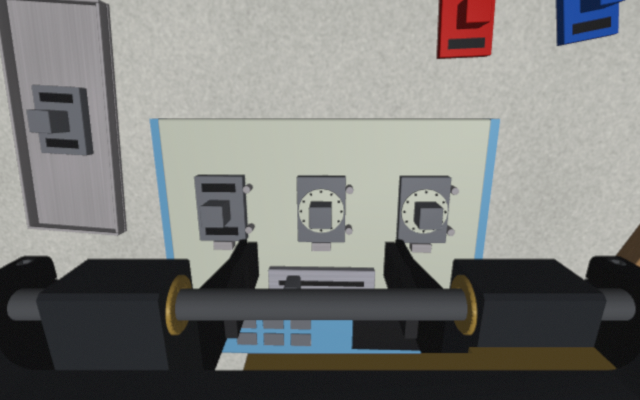

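All three blocks measure within about 1.3 mm of home. The left block's yaw reads 0.02 off square, so I'll take a closer look there.

```bash
python3 - <<'E'
from h import *
go(0.455,0.165,0.24,1.628)
E
```

```text
j6 -1.7 dyaw 0.0
shift [0.0453 0.1897 0.1148] turn -0.0 rows min 3.0
```

apply_moves --rows '[[[0.015,0.06,0.03,0],[0.03,0.12,0.07,0],[0.045,0.18,0.1,0],[0.045,0.19,0.115,0],[0.045,0.19,0.115,0],[0.045,0.19,0.115,0],[0.045,0.19,0.115,0],[0.045,0.19,0.115,0]]]'

```text
time: 31.6
tcp_pos: [0.4558, 0.1646, 0.2404]
orientation: [0.085, -3.096, 0.056]
contact_force: [0.3, -0.2, -0.7]
finger_gap: 0.0654
```

```bash
cat > edge.py <<'E'
from h import *
import sys
w=snap('wrist',sys.argv[1]);P=cloud(w);m=np.zeros(P.shape[:2]);m[:250]=1
blobs(P,.047,.050,40,'posts',m)
blobs(P,.075,.085,100,'block',m)
c,s=np.cos(.057),np.sin(.057)
for n,o in dict(left=(.5452,.1572),mid=(.553,.0232),right=(.5607,-.1112)).items():
    d=P[...,:2]-o; x=d[...,0]*c+d[...,1]*s; y=-d[...,0]*s+d[...,1]*c
    ok=(m>0)&(P[...,2]>.044)&(P[...,2]<.049)&(abs(x)<60)
    X,Y=x*1000,y*1000
    # -y edge: min Y per x slice; -x edge: min X per y slice
    e=[(xb,Y[ok&(abs(X-xb)<1.5)&(Y>-45)&(Y<20)].min()) for xb in range(-38,38,4) if (ok&(abs(X-xb)<1.5)&(Y>-45)&(Y<20)).sum()>8]
    f=[(yb,X[ok&(abs(Y-yb)<1.5)&(X>-60)&(X<20)].min()) for yb in range(-26,27,4) if (ok&(abs(Y-yb)<1.5)&(X>-60)&(X<20)).sum()>8]
    for nm,g in(('-y edge(-32)',e),('-x edge(-45)',f)):
        g=np.array(g)
        if len(g)>4: p=np.polyfit(*g.T,1); print(n,nm,'off',p[1].round(2),'slope',p[0].round(4),len(g),'res',np.std(np.polyval(p,g[:,0])-g[:,1]).round(2))
E
python3 edge.py w8.png
```

```text
posts px [633. 195.] c [447.4 474.7] sz [31.5  5.7] yaw 0.253 z 48.4 n 74
posts px [103. 239.] c [530.6 -76. ] sz [9.2 8.2] yaw -1.53 z 48.5 n 58
posts px [191. 244.] c [527.9  23.2] sz [45.1 16.2] yaw -1.511 z 49.1 n 282
posts px [223. 240.] c [522.7  57.5] sz [11.6  9.7] yaw 1.085 z 48.3 n 68
posts px [313. 245.] c [520.2 153.3] sz [44.7 13.8] yaw -1.492 z 49.1 n 266
posts px [348. 241.] c [514.8 192.6] sz [8.6 8.4] yaw -1.505 z 48.5 n 58
left -y edge(-32) off -31.73 slope -0.0241 6 res 0.08
left -x edge(-45) off -45.3 slope -0.01 14 res 0.2
mid -y edge(-32) off -31.41 slope 0.0094 6 res 0.46
mid -x edge(-45) off -44.89 slope 0.0058 14 res 0.13
right -y edge(-32) off -32.39 slope -0.0082 7 res 0.65
right -x edge(-45) off -44.92 slope -0.0039 14 res 0.27
```

View pics/w8.png

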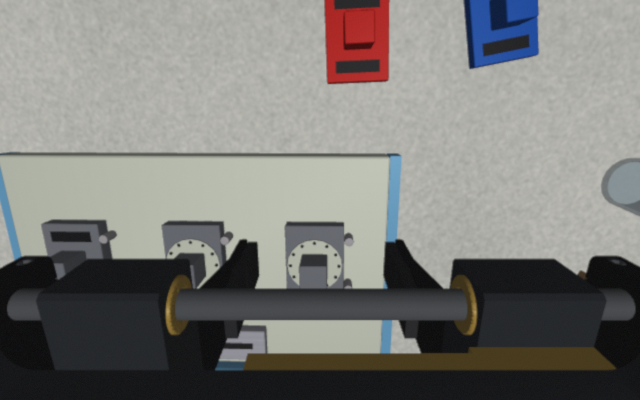

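The view shows the left carrier at (315,255), partly hidden by the finger. I'll measure its edges again from further forward.

apply_moves --rows '[[[-0.04,0,-0.02,0],[-0.08,0,-0.02,0],[-0.12,0,-0.02,0],[-0.12,0,-0.02,0],[-0.12,0,-0.02,0],[-0.12,0,-0.02,0],[-0.12,0,-0.02,0],[-0.12,0,-0.02,0]]]'

```text
time: 32.65
tcp_pos: [0.5459, 0.1702, 0.2515]
orientation: [0.086, -3.096, 0.056]
contact_force: [-0.2, -0.1, -0.3]
finger_gap: 0.0654
```

```bash
python3 edge.py w9.png
```

```text
posts px [ 95. 155.] c [530.6 -76. ] sz [9.6 9.2] yaw 0.652 z 48.4 n 66
posts px [221. 156.] c [522.9  58.6] sz [9. 9.] yaw -0.532 z 48.4 n 68
posts px [195. 176.] c [550.2  27.9] sz [62.1 50. ] yaw 0.317 z 49.2 n 857
posts px [314. 178.] c [544.7 157.8] sz [63.3 59.3] yaw 0.008 z 49.2 n 1113
posts px [349. 156.] c [515.2 192.9] sz [8.4 8.3] yaw 0.075 z 48.5 n 64
posts px [ 79. 187.] c [566.6 -97.4] sz [21.3  3. ] yaw 0.154 z 48.3 n 41
posts px [103. 206.] c [586.1 -74.2] sz [12.   8.8] yaw 1.201 z 48.2 n 66
posts px [224. 207.] c [579.1  61.5] sz [9.8 9.6] yaw -0.356 z 48.3 n 59
posts px [348. 208.] c [571.2 196.1] sz [9.  8.6] yaw 0.071 z 48.4 n 65
posts px [ 75. 225.] c [ 611.5 -108.3] sz [26.4 12.5] yaw -1.518 z 48.4 n 230
posts px [193. 226.] c [603.6  26. ] sz [25.8 11.8] yaw -1.513 z 48.5 n 224
posts px [314. 228.] c [596.3 160.7] sz [24.5 12.1] yaw -1.542 z 48.4 n 228
block px [ 44. 186.] c [ 560.7 -111.4] sz [29.7 28.1] yaw -1.505 z 80.3 n 857
block px [176. 187.] c [552.9  23.2] sz [28.6 27.6] yaw -1.52 z 80.4 n 823
block px [312. 188.] c [544.9 157.7] sz [28.2 27.6] yaw 0.053 z 80.4 n 834
left -y edge(-32) off -31.2 slope 0.0047 19 res 0.35
left -x edge(-45) off -45.05 slope -0.0025 14 res 0.05
mid -y edge(-32) off -31.62 slope 0.0049 12 res 0.42
mid -x edge(-45) off -44.83 slope -0.0021 14 res 0.04
right -y edge(-32) off -15.9 slope 0.2534 19 res 19.53
right -x edge(-45) off -44.66 slope -0.001 14 res 0.04
```

All nests check out: edge slopes are below 0.005 rad and blocks within 0.6 mm. Now the slide, whose grip is at about (661.5, −9).

```bash
python3 - <<'E'
from h import *
go(0.6615,-0.009,0.25,1.628)
go(0.6615,-0.009,0.071,1.628)
E
```

```text
j6 -1.44 dyaw 0.001
shift [-0.1408 -0.247   0.0043] turn -0.0002 rows min 4.0
j6 -1.44 dyaw 0.001
shift [-0.1516 -0.2386  0.2425] turn -0.0002 rows min 5.0
```

apply_moves --rows '[[[-0.03,-0.06,0,0],[-0.07,-0.12,0,0],[-0.11,-0.18,0,0],[-0.14,-0.245,0.0,0],[-0.145,-0.244,0.08,0],[-0.147,-0.242,0.15,0],[-0.147,-0.242,0.15,0],[-0.147,-0.242,0.15,0]]]'

```text
time: 33.7
tcp_pos: [0.6624, -0.009, 0.1428]
orientation: [0.086, -3.098, 0.057]
contact_force: [0.3, 0.1, 0.5]
finger_gap: 0.0652
```

```bash
python3 - <<'E'
from h import *
w=snap('wrist');P=cloud(w)
blobs(P,.078,.09,100,'top')
go(0.6615,-0.009,0.071,1.628)
E
```

```text
top px [618.  51.] c [545.3 155.2] sz [28.2 27.3] yaw 0.095 z 80.6 n 2231
top px [386.  53.] c [553.5  23. ] sz [28.3 28. ] yaw -1.519 z 80.5 n 2437
top px [160.  54.] c [ 561.  -111.5] sz [28.8 28.1] yaw -1.498 z 80.5 n 2337
top px [321. 226.] c [661.6  -9.4] sz [27.5 19.4] yaw 0.067 z 84.6 n 1199
j6 -1.73 dyaw 0.001
shift [-0.0017  0.0037  0.0973] turn -0.0001 rows min 2.0
```

apply_moves --rows '[[[-0.002,0.003,0.03,0],[-0.002,0.003,0.06,0],[-0.002,0.003,0.08,0],[-0.002,0.003,0.09,0],[-0.002,0.003,0.095,0],[-0.002,0.003,0.095,0],[-0.002,0.003,0.095,0],[-0.002,0.003,0.095,0]]]'

```text
time: 34.75
tcp_pos: [0.6623, -0.0095, 0.0734]
orientation: [0.086, -3.102, 0.058]
contact_force: [0.3, 0.5, 0.0]
finger_gap: 0.0654
```

apply_moves --rows '[[[0,0,0,0],[0,0,0,0],[0,0,0,0],[0,0,0,0],[0,0,0,0],[0,0,0,0],[0,0,0,0],[0,0,0,0]]]' --hand -1

```text
time: 35.75
tcp_pos: [0.6623, -0.0096, 0.0734]
orientation: [0.086, -3.102, 0.058]
contact_force: [-0.2, -1.8, -0.0]
finger_gap: 0.0199
```

```bash
python3 - <<'E'
from h import *
s=observe();print(s['contact_force'],s['finger_gap'])
a=observe()['tcp_pos']; d=.0885
go(a[0]-.057*d,a[1]+.998*d,a[2],1.628)
w=snap('wrist');P=cloud(w); m=np.zeros(P.shape[:2]);m[:200]=1
blobs(P,.077,.084,100,'top',m)
E
```

```text
[-0.23877908 -1.80156097 -0.0177362 ] 0.01994305200181178
j6 -1.72 dyaw 0.001
shift [ 0.0003  0.1179 -0.0043] turn -0.0002 rows min 2.0
top px [79. 32.] c [ 562.7 -111.5] sz [30.1 24.9] yaw -1.518 z 80.5 n 4716
top px [413.  32.] c [555.7  23.1] sz [28.4 23.9] yaw -1.513 z 80.5 n 4688
```

The left carrier read 2 mm off at the image edge, so I'll check it with the scene camera before locking.

```bash
python3 - <<'E'
from h import *
P=cloud(snap('scene'));m=np.zeros(P.shape[:2]);m[205:245,270:400]=1
blobs(P,.074,.09,15,'sc',m)
P=cloud(snap('side'));m=np.zeros(P.shape[:2]);m[150:250,260:420]=1
blobs(P,.074,.09,15,'sd',m)
E
```

```text
sc px [287. 224.] c [ 561.5 -114. ] sz [31.  26.8] yaw 0.144 z 80.8 n 64
sc px [369. 228.] c [545.8 155.4] sz [30.8 26.9] yaw 0.045 z 81.8 n 73
sd px [307. 175.] c [543.8 152.4] sz [34.8 30.5] yaw 1.519 z 79.0 n 52
sd px [362. 187.] c [660.1 -12.9] sz [40.5 24.4] yaw -1.566 z 80.9 n 51
sd px [332. 195.] c [552.6  16.5] sz [29.4 29.3] yaw 1.515 z 78.5 n 52
sd px [360. 218.] c [ 560.1 -117.7] sz [30.4 30.1] yaw 0.091 z 78.2 n 68
```

The scene camera shows it unchanged. Sliding the lock.

apply_moves --rows '[[[0,0.015,0,0],[0,0.035,0,0],[0,0.055,0,0],[0,0.075,0,0],[0,0.095,0,0],[0,0.11,0,0],[0,0.12,0,0],[0,0.121,0,0]]]'

```text
time: 36.9
tcp_pos: [0.6575, 0.0777, 0.0732]
orientation: [0.087, -3.102, 0.07]
contact_force: [-8.6, -17.4, 16.8]
finger_gap: 0.0199
```

apply_moves --rows '[[[0,0,0,0],[0,0,0,0],[0,0,0,0],[0,0,0,0],[0,0,0,0],[0,0,-0.04,0],[0,0,-0.11,0],[0,0,-0.18,0]]]' --hand 0.4

```text
time: 37.9
tcp_pos: [0.6621, 0.084, 0.2089]
orientation: [0.087, -3.1, 0.07]
contact_force: [1.1, -0.8, 0.0]
finger_gap: 0.0607
```

```bash
python3 - <<'E'
from h import *
go(0.57,0.07,0.27,1.628)
E
```

```text
j6 -1.59 dyaw 0.0
shift [ 0.1269 -0.0152 -0.0758] turn -0.0 rows min 2.0
```

apply_moves --rows '[[[0,0,-0.04,0],[0.06,-0.01,-0.076,0],[0.127,-0.015,-0.076,0],[0.127,-0.015,-0.076,0],[0.127,-0.015,-0.076,0],[0.127,-0.015,-0.076,0],[0.127,-0.015,-0.076,0],[0.127,-0.015,-0.076,0]]]'

```text
time: 38.9
tcp_pos: [0.5703, 0.0702, 0.2698]
orientation: [0.087, -3.1, 0.069]
contact_force: [0.0, -0.1, 0.6]
finger_gap: 0.0609
```

```bash
python3 edge.py w10.png | grep -v posts; python3 - <<'E'
from h import *
P=cloud(snap('scene','s1.png'));m=np.zeros(P.shape[:2]);m[100:275,200:400]=1
blobs(P,.074,.09,15,'sc',m)
blobs(P,.048,.06,15,'tray',m)
P=cloud(snap('wrist'));blobs(P,.077,.09,100,'w')
E
```

```text
block px [152. 164.] c [ 560.7 -111.6] sz [29.  28.5] yaw -1.489 z 80.3 n 785
block px [282. 165.] c [553.1  22.7] sz [28.3 27.9] yaw -1.512 z 80.4 n 775
block px [415. 165.] c [544.4 157.2] sz [28.  27.2] yaw -1.509 z 80.4 n 806
left -y edge(-32) off -31.49 slope 0.0012 19 res 0.24
left -x edge(-45) off -45.17 slope -0.0091 14 res 0.22
mid -y edge(-32) off -31.76 slope 0.0018 19 res 0.45
mid -x edge(-45) off -44.16 slope -0.0021 14 res 0.02
right -y edge(-32) off -15.89 slope 0.2377 19 res 20.02
right -x edge(-45) off -44.45 slope 0.0199 14 res 0.35
sc px [327. 112.] c [ 50.2 -37. ] sz [47.7 10.4] yaw 0.988 z 80.7 n 28
sc px [287. 225.] c [ 562.3 -113.9] sz [30.9 26.8] yaw 0.155 z 81.7 n 70
sc px [328. 226.] c [553.3  20.9] sz [36.  26.4] yaw 0.09 z 81.1 n 72
sc px [369. 227.] c [544.8 155.4] sz [31.6 27. ] yaw 0.061 z 81.1 n 70
sc px [343. 256.] c [658.6  77.2] sz [30.5 16.2] yaw 0.084 z 83.4 n 46
tray px [227. 197.] c [ 460.2 -338.8] sz [34.4 28.5] yaw 0.042 z 54.1 n 63
tray px [329. 231.] c [554.2  21.8] sz [65.  61.3] yaw -1.26 z 51.5 n 132
tray px [369. 235.] c [556.  163.9] sz [77.3 62.3] yaw -1.043 z 51.2 n 165
tray px [282. 234.] c [ 582.2 -133.7] sz [40.7 19. ] yaw -0.707 z 50.9 n 26
tray px [289. 239.] c [ 602.  -100.2] sz [40.5 34.2] yaw 1.557 z 50.8 n 59
tray px [322. 240.] c [590.8   6.6] sz [22.4 16.5] yaw 0.099 z 50.2 n 24
w px [152. 165.] c [ 560.7 -111.9] sz [29.6 28. ] yaw -1.509 z 80.4 n 749
w px [282. 165.] c [552.9  22.9] sz [28.2 27.8] yaw -1.517 z 80.4 n 766
w px [415. 166.] c [544.9 157.4] sz [28.3 28.3] yaw 0.063 z 80.5 n 808
w px [330. 264.] c [656.2  79. ] sz [27.2 19.6] yaw 0.067 z 84.4 n 457
```

View pics/w10.png

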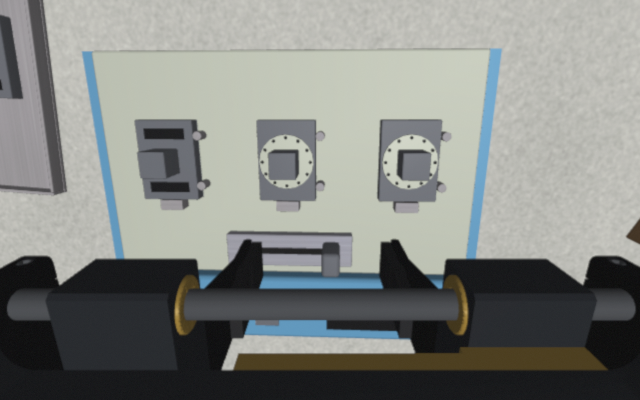

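View pics/s1.png

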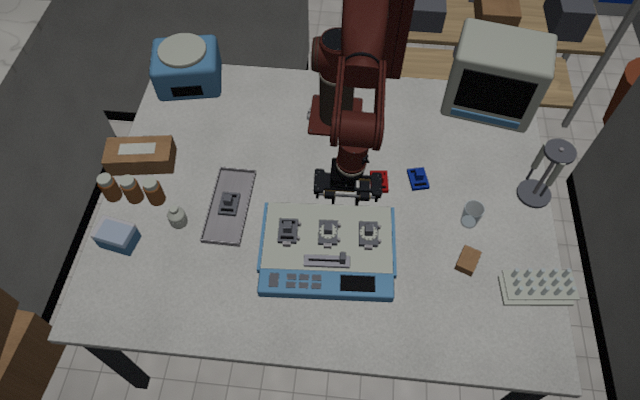

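Final look: all three nests are filled and seated, the slide grip (330,258) is at the left end of its track at about 0.0998 m, and the tray empty at (229,202) is flat. The bystanders have not moved. Handing in.

```bash
python3 -c "
from h import *
print(sign_off())"
```

```text
the job is handed in; nothing more can be done
None
```

The job is handed in. There were two loaded carriers and two empties. The loaded carriers went into the middle and left nests, the left empty into the tray, and the right empty was pushed home. The slide was then moved fully left, by about 39 s on the robot clock.

- **Nests:** the last depth checks put all three blocks within about 1 mm of home. The clearest view, taken before locking, showed yaw within about 0.005 rad of square.
- **Slide and tray:** the slide read about 0.0998 m, and the tray carrier lies flat. The bottle, beaker, box and look-alikes showed no movement in the last picture.
- **Checks that disagreed:**
  - The very last edge fit of the right carrier gave a slope of 0.02 rad, with a poor residual. The cleaner earlier view gave 0.001 rad and its block hadn't moved, so I trusted the earlier one.
  - One reading at the edge of the image put the left carrier 2 mm off, but the scene camera showed it unchanged.
- **Tool tilt:** the tool built up about 0.05 rad of tilt over the pushing moves. The seated carriers showed no effect from it.

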